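# Step the clay extruder's die turret to the square die and lock it

## Task

Push the turret of the bench clay extruder round by its upright tabs until the die with the square opening sits centred under the barrel. Then push the locking bolt's handle fully home towards the turret, without turning the turret off its place. Leave the other things on and around the extruder where they are.

Things in the scene. Friction and masses are not known exactly. Their poses are not given: they have to be found in the camera images.
- extruder: Grey bench clay extruder fixed to the table; position and yaw vary. Origin at table height under the turret's vertical axis; own +x points from the axis to the barrel, z up. Base plate 20 mm high, x -165 to 235 mm, y +-135 mm. Behind the barrel a column 40 x 60 mm, centred at x 200 mm, 290 mm high, crank to 342 mm. The turret's half away from the barrel (own -x side) is free from above
- hub (a point): centre of the turret on its vertical axis, at the level of the disc's upper face, 100 mm above the table; fixed to the extruder. A fixed nut 28 mm wide rises 12 mm here. The turret is an aluminium disc of 224 mm diameter, 16 mm thick
- turret (a joint): angle of the turret, rad, growing anticlockwise from above; at 0 or a whole turn the square die is exactly under the barrel. Starts between 1.0 and 5.28. Turns freely either way, no stop within a full turn, no click stops; stiff (about 0.4 N m, 3 N at a tab), stays where it is left
- square_die (a point): centre of the die with the square opening, at the disc's upper face, 72 mm from the axis. Six round steel dies, 58 mm wide, 3 mm proud, lie every 60 degrees on the turret; black openings, anticlockwise from above: square (32 mm), round (36 mm), triangle, slot (10 x 48 mm), cross (46 mm), three small holes
- tab (a point): one of the turret's six equal upright steel tabs: top centre of the tab 30 degrees anticlockwise of the square die, 127 mm from the axis, 130 mm above the table; turns with the turret. The others follow every 60 degrees, midway between dies. Each is 8 mm thick along the turning direction, reaches from 108 to 146 mm from the axis and stands 30 mm above the disc; all pass clear of barrel and column
- outlet (a point): point on the barrel's axis at the height of the disc's upper face, fixed to the extruder, 72 mm from the turret axis along the extruder's +x; the square die belongs here. The steel barrel above is 64 mm wide, upright, from 108 to 257 mm above the table
- bolt (a joint): travel of the locking bolt, m: 0 fully out, 0.025 fully home (end stop), its tip then in a rim notch of the turret. Slides level towards the turret axis against about 3 N of friction, stays where it is left; does not block or centre the turret. It lies 120 degrees anticlockwise (from above) from the extruder's own +x
- bolt_handle (a point): on the outer face of the bolt's upright steel handle plate, midway across, 120 mm above the table; push this face straight towards the turret axis. Plate 40 mm wide, 10 mm thick, 80 to 138 mm above the table. The face is 207 mm from the turret axis with the bolt out, 182 mm home. Site's x axis points to the turret axis. A guide block 100 mm high stands 150 to 172 mm from the axis
- carved_pot: bystander: dark pot with light slanting stripes, 150 mm wide, 100 mm high, left of the extruder
- bisque_bowl: bystander: terracotta bowl, 120 mm wide, 50 mm high, right of the extruder
- slip_jar: bystander: white jar with a steel cap, 70 mm wide, 90 mm high, right of the extruder
- trim_tool: bystander: wooden-handled spatula about 180 mm long lying flat on the left
- wood_rib: bystander: flat wooden rib 100 x 50 x 12 mm lying on the table left of the extruder
- spare_ring: bystander: loose steel ring 52 mm wide, 12 mm high, lying on the extruder's base plate, under the turret's edge
- test_foot: bystander: small terracotta cylinder 32 mm wide, 40 mm high, standing on the extruder's base plate, under the turret's edge

How it is judged:
On the way, in this order (a step that is already met when the one before it is completed fails the run):
1. the square die is brought to rest under the barrel while the bolt is still out (horizontal distance between square_die and outlet below 0.008 m and value of joint bolt below 0.01 m and velocity of joint turret between -0.05 and 0.05 rad/s), for 0.2 s.
2. the bolt is pushed home (value of joint bolt above 0.021 m and horizontal distance between square_die and outlet below 0.008 m), for 0.2 s.
At the end, for the whole second after the job is handed in: the square die's centre is within 8 mm (about 6.5 degrees) of the barrel's axis and still, the bolt is at least 21 mm in of its 25 mm, and every bystander is within 20 mm of where it stood (all of step 2 and velocity of joint turret between -0.05 and 0.05 rad/s and distance of each of carved_pot, bisque_bowl, slip_jar, trim_tool, wood_rib, spare_ring, test_foot from where it was at the start of the episode below 0.02 m); the robot touches nothing.
It fails at once if a bystander is lifted, carried or knocked more than 20 mm from its place (distance of any of carved_pot, bisque_bowl, slip_jar, trim_tool, wood_rib, spare_ring, test_foot from where it was at the start of the episode above 0.02 m).
It fails at once if the bolt is driven home while the square die is not under the barrel (value of joint bolt above 0.018 m and horizontal distance between square_die and outlet above 0.012 m).
It also fails if it takes over 64 s, if anything falls off the work surface, if the arm or the gripper's body presses on something with over 40 N, if the wrist force passes 120 N, or if a joint passes its speed limit or range.

## Robot

A 7-joint arm with a two-finger parallel gripper is mounted at the origin on the work surface. World frame = base frame: x ahead of the robot, y to its left, z up, the work surface at z = 0. Lengths are in m, angles in rad, forces in N, time in s.
With the tool pointing down it reaches from about 0.4 to 0.85 m from the base axis. Payload 10.4 kg.
Tool frame: the origin (TCP) lies on the front face of the gripper's body, between the roots of the fingers; the fingertips stand 70 mm ahead of it and the grasp point (between the pads) lies 51 mm ahead of it (grasp_offset is the distance from the TCP to the grasp point, in m); z points along the fingers, y is the direction in which the jaws open and shut (so a half turn about z gives the same grasp; the last joint's range is limited). The gripper opens to 87 mm and grips with 3 to 60 N. Pads are 19 mm wide; open, the fingers measure 117 mm over their backs; the gripper's body (75 mm by 190 mm) begins 51 mm behind the grasp point.
Start: joints at [-1.154, 0.332, -0.065, 1.46, 0.022, 1.35, -0.088], TCP at [0.266, 0.566, 0.292] pointing down, gripper open.
Joint ranges: [-2.6, 2.6], [-0.5, 2.12], [-1.47, 1.34], [0.16, 2.42], [-1.27, 4.41], [0.06, 2.06], [-2.6, 2.6]. Speed limits (rad/s): [2.22, 2.22, 2.79, 2.79, 3.14, 3.14, 3.14].

## Interface

Orientations are given as a unit quaternion [x, y, z, w].
In Python, from bench import * gives the robot as it stands. The module is installed in compiled form; this text tells all that it offers.
- The arm moves only by the tool arm_command, never from a script. Its argument "commands" is a list of rows, each a list of 3 entries, a list of its own where there are three numbers: the opening in per cent of the stroke, from 0 (shut) to 100 (fully open), then the shift along the tool's x, y, z in m, then the turn, a rotation vector about the tool's x, y, z in rad. A call has exactly 10 rows; each row is the pose to reach, as a shift and turn from the pose commanded when the call began, along the tool's axes at that moment; what a row does not reach only later rows make up. A row lasts 1/12 s, in which the tool goes at most 41.7 mm and 7.16 degrees, less where a joint would pass 70% of its speed; a pose out of reach is approached as far as the arm can. A call with a gripper value outside its range is refused whole. The fingers move at their own pace and stop on an object; "squeeze" is the grip in N (left out, the last holds). Time passes only in rows, so rows that repeat a pose let the fingers close, or fill a call up. It gives the time, the measured TCP pose, the force and the opening at its end, in the units of the state.
- read_state(): the state, without advancing time (a new reading comes with each control period).
- camera(name): name is "side" or "top"; returns a dict with "pixels" (480x640x3 uint8, red, green, blue), "fx", "fy", "cx", "cy" (pixels), "rvec" (rotation vector, rad) and "tvec" (3), from world to camera coordinates, as OpenCV has them. Camera axes: x right, y down, z forward; pixel columns grow to the right and rows downward; lengths in m; the calibration is good to about 2 mm. A picture is of the moment at which its call begins. There is no depth.
- close_job(): hands the job in, once; it reports no verdict.
The state is a dict: "time": time; "joint_positions": joint angles; "joint_vel": joint speeds; "joint_torque": joint torques, N m; "ee_pos": TCP position; "eef_rot": TCP orientation; "ft_force": force on the tool from outside, world axes, zero at the start; "torque": the same for the moment, N m; "width": finger opening in m.
Only numpy, scipy, OpenCV 4.12 (cv2) and the standard library are available. Lean on these libraries where they do the work, as an engineer would, in place of code of your own. Each camera call takes 0.05 s, during which the arm holds its last target.

## Working session

There is one attempt and no reset: what is moved stays moved. The work goes in short steps, Python scripts to look and compute and a tool call to move; the robot and the scene stay as the last step left them, time stands still between calls to the robot, and variables do not carry over. Pictures are saved under pics/ and viewed, and the job is handed in when it is done.

Besides the shell and the picture viewer there is one more tool, called after "Emit:" as name(argument=value, ...) on one line, values as JSON. arm_command: Moves the arm, as the interface text tells. Its arguments: {"type":"object","properties":{"commands":{"type":"array","items":{"type":"array"}},"squeeze":{"type":"number"}},"required":["commands"]}

```bash
mkdir -p pics; python3 - <<'E'
from bench import *
import cv2
s=read_state();print(s)
for n in("side","top"):
    c=camera(n);cv2.imwrite(f"pics/{n}0.png",c["pixels"][:,:,::-1]);print(n,{k:v for k,v in c.items() if k!="pixels"})
E
```

```text
{'time': 0.0, 'joint_positions': array([-1.15360265,  0.33285648, -0.06469379,  1.46092006,  0.02159789,
        1.34988835, -0.08853479]), 'joint_vel': array([-0.00067632,  0.00104638,  0.00091648, -0.0010478 ,  0.00216615,
       -0.00019626,  0.00280727]), 'joint_torque': array([ 5.31078422e-04, -6.23239017e+01,  2.48148409e-02, -3.89900172e+01,
       -6.13874244e-02,  3.97952960e-02,  1.76028548e-04]), 'ee_pos': array([0.26598044, 0.56527147, 0.29147361]), 'eef_rot': array([ 2.18138939e-01,  9.75917481e-01, -6.78050979e-04, -1.19204896e-04]), 'ft_force': array([-0.0630517 ,  0.39833051, -0.12625164]), 'torque': array([ 0.01338458, -0.03803337,  0.03954178]), 'width': 0.08665244623202274}
side {'fx': 594.7151399151219, 'fy': 594.7151399151219, 'cx': 316.8076617493849, 'cy': 241.4007515874964, 'rvec': array([ 0.65336553, -2.45266799,  1.3628521 ]), 'tvec': array([0.47660945, 0.19259301, 1.3871488 ])}
top {'fx': 511.04495085206116, 'fy': 511.04495085206116, 'cx': 313.7684969009683, 'cy': 238.25183439913684, 'rvec': array([ 2.13549103, -2.17327058,  0.09053393]), 'tvec': array([0.07873535, 0.56601349, 1.19939127])}
```

View pics/side0.png

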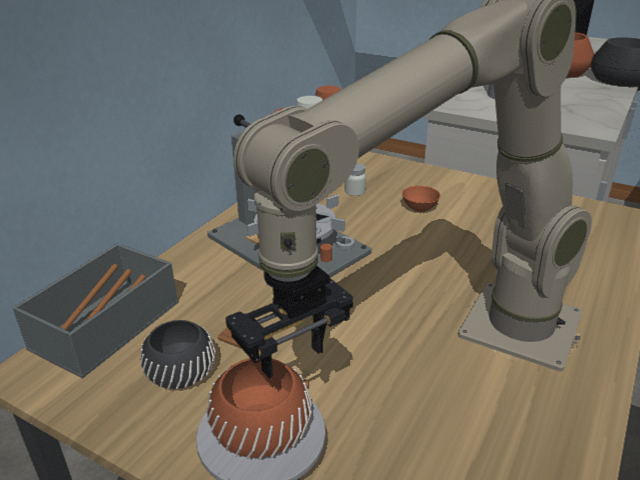

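View pics/top0.png

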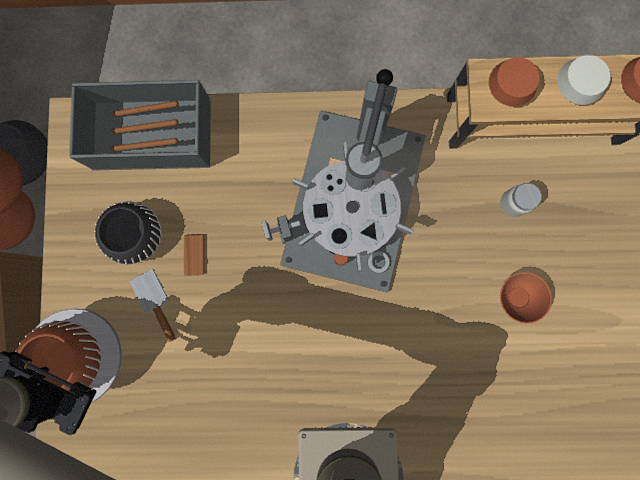

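The top view shows the extruder: hub near (353,207), square die near (320,210), barrel near (365,160) and bolt handle near (268,230). I'll zoom in for exact pixels.

```bash
cat > h.py <<'E'
import numpy as np, cv2
from bench import *
def cam(n):
    c=camera(n); c['K']=np.array([[c['fx'],0,c['cx']],[0,c['fy'],c['cy']],[0,0,1.]]); c['R']=cv2.Rodrigues(c['rvec'])[0]; return c
def un(c,u,v,z):
    o=-c['R'].T@c['tvec']; d=c['R'].T@np.linalg.inv(c['K'])@np.array([u,v,1.]); return o+d*(z-o[2])/d[2]
def pr(c,P):
    return cv2.projectPoints(np.array(P,float).reshape(-1,3),c['rvec'],c['tvec'],c['K'],None)[0].reshape(-1,2)
def crop(c,u0,v0,u1,v1,k,name,pts=None):
    im=c['pixels'][v0:v1,u0:u1,::-1].copy(); im=cv2.resize(im,None,fx=k,fy=k,interpolation=cv2.INTER_CUBIC)
    if pts is not None:
        for p in pts: cv2.drawMarker(im,tuple(int(round(q)) for q in ((p[0]-u0+.5)*k,(p[1]-v0+.5)*k)),(0,0,255),cv2.MARKER_CROSS,10,1)
    cv2.imwrite('pics/'+name,im)
E
python3 - <<'E'
from h import *
c=cam('top')
crop(c,255,60,435,300,2.5,'z.png')
crop(c,255,150,425,290,4.5,'z2.png')
# base plate holes corner bolts etc
for n,(u,v,z) in dict(hub=(352.5,207,.112),sq=(320.5,210.5,.103),rnd=(339.5,235.5,.103),slot=(383,204,.103),handle=(266,230,.138)).items(): print(n,un(c,u,v,z).round(4))
E
```

```text
hub [ 0.628  -0.0218  0.112 ]
sq [0.6229 0.0508 0.103 ]
rnd [0.5647 0.0087 0.103 ]
slot [ 0.635  -0.0918  0.103 ]
handle [0.5761 0.1715 0.138 ]
```

View pics/z2.png

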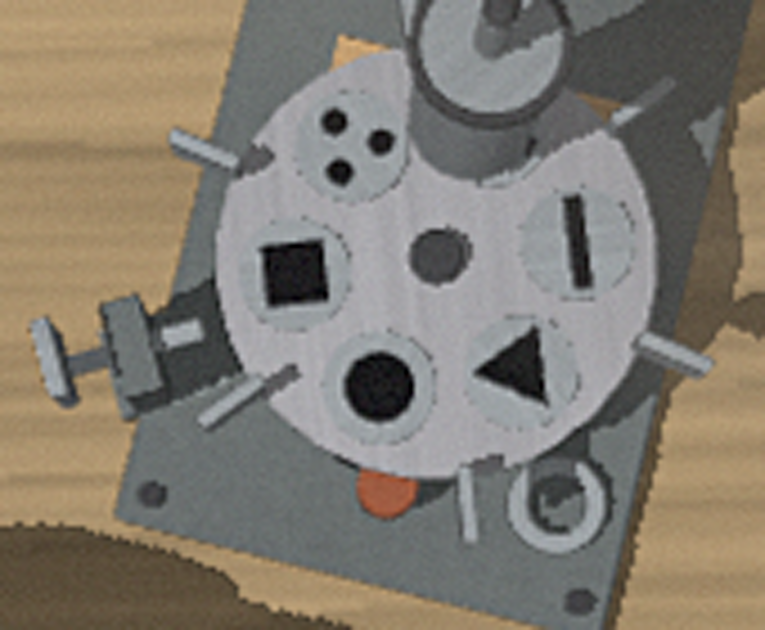

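View pics/z.png

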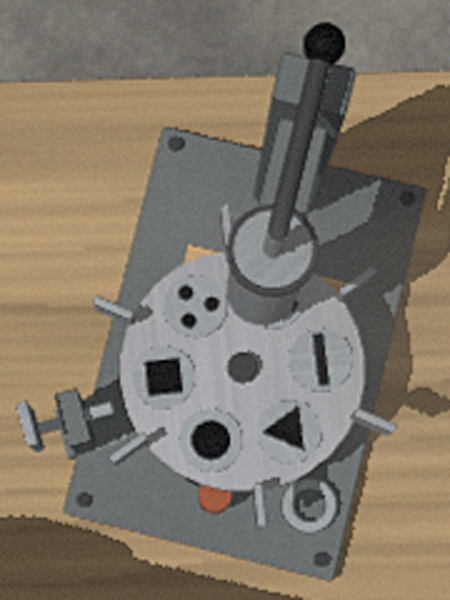

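```bash
cat > fit.py <<'E'
from h import *
from scipy.optimize import least_squares
def W(p,x,y,z):
    c,s=np.cos(p[2]),np.sin(p[2]); return [p[0]+c*x-s*y,p[1]+s*x+c*y,z]
def die(p,k,r=.072,z=.103): a=p[3]+k*np.pi/3; return W(p,r*np.cos(a),r*np.sin(a),z)
E
python3 - <<'E'
from fit import *
c=cam('top')
q=lambda u,v:(255+u/4.5-.5,150+v/4.5-.5)
q2=lambda u,v:(255+u/2.5-.5,60+v/2.5-.5)
obs=[q2(163,128),q2(425,188),q2(335,580),q2(66,512),q(440,255),q(296,272),q(379,386),q(577,241),q(357,146),q2(277,240),q(60,345)]
def model(p):
    a=2*np.pi/3; return [W(p,.235,.135,.02),W(p,.235,-.135,.02),W(p,-.165,-.135,.02),W(p,-.165,.135,.02),W(p,0,0,.112),die(p,0),die(p,1),die(p,3),die(p,5)]
# handle face pts
f=lambda p:(pr(c,model(p))-np.array(obs[:9])).ravel()
r=least_squares(f,[.628,-.0218,-.23,1.8]);p=r.x;print(p,r.fun.reshape(-1,2).round(2))
np.save('p.npy',p)
a=2*np.pi/3
pts=model(p)+[W(p,.072,0,.257),W(p,.072,0,.103)]+[die(p,k+.5,.127,.130) for k in range(6)]+[W(p,.207*np.cos(a)+s*.02*np.sin(a),.207*np.sin(a)-s*.02*np.cos(a),.138) for s in(-1,0,1)]
crop(c,255,90,435,300,2.8,'fit.png',pr(c,pts))
print('tabs',np.array(pts[11:17]).round(3)); print('outlet',W(p,.072,0,.1),'handle',pts[-2], 'bolt az',p[2]+a)
E
```

```text
[ 0.62994022 -0.02064668 -0.25846787  1.91141095] [[-0.32 -1.12]
 [ 0.93 -0.73]
 [ 0.47  0.4 ]
 [-0.96  0.72]
 [-0.31 -0.02]
 [ 0.06  0.07]
 [ 0.16  0.18]
 [ 0.55  0.57]
 [-0.58 -0.25]]
tabs [[ 0.558  0.084  0.13 ]
 [ 0.503 -0.031  0.13 ]
 [ 0.576 -0.135  0.13 ]
 [ 0.702 -0.125  0.13 ]
 [ 0.757 -0.01   0.13 ]
 [ 0.684  0.094  0.13 ]]
outlet [np.float64(0.699548580603052), np.float64(-0.039049851459577054), 0.1] handle [np.float64(0.5756988553712747), np.float64(0.17912037006484005), 0.138] bolt az 1.8359272299544416
```

View pics/fit.png

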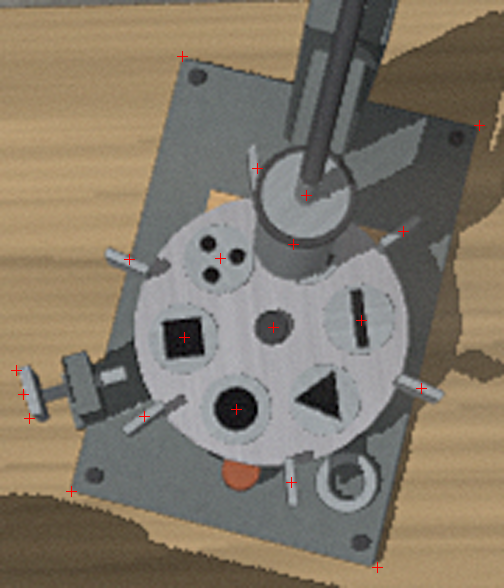

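```bash
cat > mv.py <<'E'
from fit import *
from scipy.spatial.transform import Rotation as Ro
def st():
    s=read_state(); R=Ro.from_quat(s['eef_rot']).as_matrix()
    print('t',round(s['time'],2),'pos',s['ee_pos'].round(4),'yaz',round(np.degrees(np.arctan2(R[1,1],R[0,1])),1),'zdir',R[:,2].round(3),'F',s['ft_force'].round(1),'w',round(s['width'],4),'q',s['joint_positions'].round(2)); return s,R
def rows(op,targets):
    "targets: list of (pos,yaz deg) -> print rows"
    s,R=st(); out=[]
    for P,a in targets:
        a=np.radians(a); y=np.array([np.cos(a),np.sin(a),0]); z=np.array([0,0,-1.]); T=np.c_[np.cross(y,z),y,z]
        d=R.T@(np.array(P)-s['ee_pos']); rv=Ro.from_matrix(R.T@T).as_rotvec()
        out.append([op,[round(float(v),4) for v in d],[round(float(v),3) for v in rv]])
    print(str(out).replace(' ',''))
E
python3 - <<'E'
from mv import *
p=np.load('p.npy')
az=lambda k:p[3]+p[2]+np.pi/6+k*np.pi/3
a=az(2);print(np.degrees(a)%360)
C=np.array([p[0]+.127*np.cos(a),p[1]+.127*np.sin(a),.26]);print(C)
A=np.array([.266,.5653,.2915]);y0,y1=64.8,np.degrees(a)%360-270
L=[(A+(C-A)*i/24,y0+(y1-y0)*i/24) for i in range(1,25)]+[(C,y1)]*6
rows(35,L)
E
```

```text
244.70666192958998
[ 0.57567913 -0.13547147  0.26      ]
t 0.2 pos [0.266  0.5654 0.2918] yaz 64.8 zdir [-0.    -0.001 -1.   ] F [0.6 0.  0. ] w 0.0871 q [-1.15  0.33 -0.06  1.46  0.02  1.35 -0.09]
[[35,[-0.0242,-0.021,0.0016],[-0.001,0.0,0.066]],[35,[-0.0483,-0.0419,0.0029],[-0.001,0.0,0.131]],[35,[-0.0724,-0.0629,0.0043],[-0.001,0.0,0.197]],[35,[-0.0965,-0.0838,0.0056],[-0.001,0.0,0.262]],[35,[-0.1206,-0.1047,0.0069],[-0.001,0.0,0.328]],[35,[-0.1447,-0.1256,0.0083],[-0.001,0.0,0.393]],[35,[-0.1688,-0.1466,0.0096],[-0.001,0.0,0.459]],[35,[-0.1929,-0.1675,0.0109],[-0.001,0.0,0.524]],[35,[-0.217,-0.1884,0.0122],[-0.001,0.0,0.59]],[35,[-0.2411,-0.2094,0.0136],[-0.001,0.0,0.655]],[35,[-0.2652,-0.2303,0.0149],[-0.001,0.0,0.721]],[35,[-0.2893,-0.2512,0.0162],[-0.001,0.0,0.786]],[35,[-0.3134,-0.2721,0.0176],[-0.001,0.0,0.852]],[35,[-0.3375,-0.2931,0.0189],[-0.001,0.0,0.917]],[35,[-0.3616,-0.314,0.0202],[-0.001,0.0,0.983]],[35,[-0.3857,-0.3349,0.0216],[-0.001,0.0,1.048]],[35,[-0.4098,-0.3558,0.0229],[-0.001,0.0,1.114]],[35,[-0.4339,-0.3768,0.0242],[-0.001,0.0,1.179]],[35,[-0.4581,-0.3977,0.0256],[-0.001,0.001,1.245]],[35,[-0.4822,-0.4186,0.0269],[-0.001,0.001,1.31]],[35,[-0.5063,-0.4396,0.0282],[-0.001,0.001,1.376]],[35,[-0.5304,-0.4605,0.0295],[-0.001,0.001,1.441]],[35,[-0.5545,-0.4814,0.0309],[-0.001,0.001,1.507]],[35,[-0.5786,-0.5023,0.0322],[-0.001,0.001,1.573]],[35,[-0.5786,-0.5023,0.0322],[-0.001,0.001,1.573]],[35,[-0.5786,-0.5023,0.0322],[-0.001,0.001,1.573]],[35,[-0.5786,-0.5023,0.0322],[-0.001,0.001,1.573]],[35,[-0.5786,-0.5023,0.0322],[-0.001,0.001,1.573]],[35,[-0.5786,-0.5023,0.0322],[-0.001,0.001,1.573]],[35,[-0.5786,-0.5023,0.0322],[-0.001,0.001,1.573]]]
```

Emit:
arm_command(commands=[[35, [-0.024, -0.021, 0.001], [0, 0, 0.066]], [35, [-0.048, -0.042, 0.003], [0, 0, 0.131]], [35, [-0.072, -0.063, 0.004], [0, 0, 0.197]], [35, [-0.096, -0.084, 0.006], [0, 0, 0.262]], [35, [-0.121, -0.105, 0.007], [0, 0, 0.328]], [35, [-0.145, -0.126, 0.008], [0, 0, 0.393]], [35, [-0.169, -0.147, 0.01], [0, 0, 0.459]], [35, [-0.193, -0.168, 0.011], [0, 0, 0.524]], [35, [-0.217, -0.188, 0.012], [0, 0, 0.59]], [35, [-0.241, -0.209, 0.013], [0, 0, 0.655]]])

```text
time: 1.03
ee_pos: [0.3955, 0.2723, 0.2792]
eef_rot: [0.522, 0.853, 0.0, -0.0]
ft_force: [0.8, -0.1, 0.2]
width: 0.033
```

```bash
cat > step2.py <<'E'
from mv import *
p=np.load('p.npy')
a=p[3]+p[2]+np.pi/6+2*np.pi/3
C=np.array([p[0]+.127*np.cos(a),p[1]+.127*np.sin(a),.26]);y1=np.degrees(a)%360-270
rows(35,[(C,y1)])
E
python3 step2.py
```

```text
t 1.03 pos [0.3955 0.2723 0.2792] yaz 27.1 zdir [-0.  0. -1.] F [ 0.8 -0.1  0.2] w 0.033 q [-0.87  0.01  0.17  1.86 -0.    1.27 -0.22]
[[35,[-0.4451,-0.0253,0.0191],[-0.0,-0.0,0.914]]]
```

Emit:
arm_command(commands=[[35, [-0.032, -0.002, 0.001], [0, 0, 0.065]], [35, [-0.064, -0.004, 0.003], [0, 0, 0.13]], [35, [-0.095, -0.005, 0.004], [0, 0, 0.196]], [35, [-0.127, -0.007, 0.005], [0, 0, 0.261]], [35, [-0.159, -0.009, 0.007], [0, 0, 0.327]], [35, [-0.19, -0.011, 0.008], [0, 0, 0.392]], [35, [-0.222, -0.013, 0.009], [0, 0, 0.457]], [35, [-0.254, -0.014, 0.011], [0, 0, 0.523]], [35, [-0.286, -0.016, 0.012], [0, 0, 0.588]], [35, [-0.318, -0.018, 0.013], [0, 0, 0.654]]])

```text
time: 1.87
ee_pos: [0.5252, -0.0186, 0.2662]
eef_rot: [0.768, 0.64, 0.0, 0.0]
ft_force: [1.2, 1.7, 0.3]
width: 0.0304
```

```bash
python3 step2.py
```

```text
t 1.87 pos [ 0.5252 -0.0186  0.2662] yaz -10.4 zdir [ 0.  0. -1.] F [1.2 1.7 0.3] w 0.0304 q [-0.52  0.13  0.51  1.78 -0.07  1.25 -0.17]
[[35,[-0.1059,0.0707,0.0062],[0.0,-0.0,0.26]]]
```

Emit:
arm_command(commands=[[35, [-0.025, 0.017, 0.001], [0, 0, 0.06]], [35, [-0.05, 0.034, 0.002], [0, 0, 0.12]], [35, [-0.075, 0.05, 0.004], [0, 0, 0.18]], [35, [-0.095, 0.064, 0.006], [0, 0, 0.23]], [35, [-0.106, 0.071, 0.006], [0, 0, 0.26]], [35, [-0.106, 0.071, 0.006], [0, 0, 0.26]], [35, [-0.106, 0.071, 0.006], [0, 0, 0.26]], [35, [-0.106, 0.071, 0.006], [0, 0, 0.26]], [35, [-0.106, 0.071, 0.006], [0, 0, 0.26]], [35, [-0.106, 0.071, 0.006], [0, 0, 0.26]]])

```text
time: 2.7
ee_pos: [0.576, -0.1326, 0.2604]
eef_rot: [0.843, 0.538, 0.0, -0.0]
ft_force: [0.3, 0.3, -0.3]
width: 0.0306
```

```bash
python3 - <<'E'
exec(open('step2.py').read())
c=cam('top'); crop(c,230,60,450,300,2.4,'a1.png',pr(c,[[C[0],C[1],.13]]))
c=cam('side'); crop(c,200,150,400,300,4,'a1s.png')
rows(35,[((C[0],C[1],.178),y1)])
E
```

```text
t 2.7 pos [ 0.576  -0.1326  0.2604] yaz -25.0 zdir [ 0.     0.001 -1.   ] F [ 0.3  0.3 -0.3] w 0.0306 q [-0.35  0.31  0.62  1.63 -0.18  1.27 -0.14]
[[35,[-0.0028,0.001,0.0004],[-0.0,-0.001,0.006]]]
t 2.8 pos [ 0.576  -0.133   0.2604] yaz -25.0 zdir [ 0.     0.001 -1.   ] F [ 0.3 -0.2 -0.6] w 0.0307 q [-0.35  0.31  0.62  1.63 -0.18  1.27 -0.14]
[[35,[-0.0024,0.0008,0.0824],[0.0,-0.001,0.005]]]
```

View pics/a1.png

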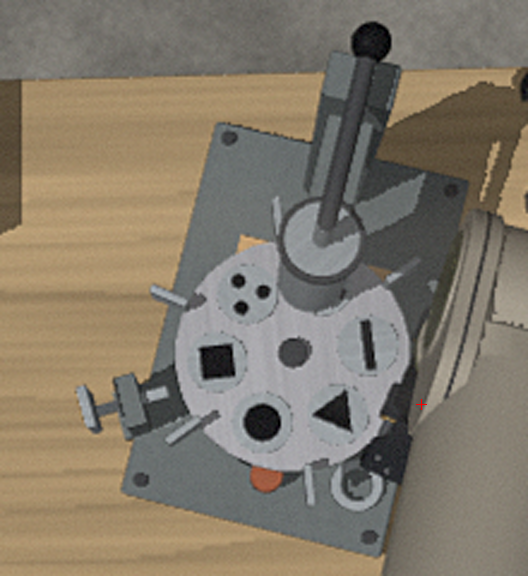

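View pics/a1s.png

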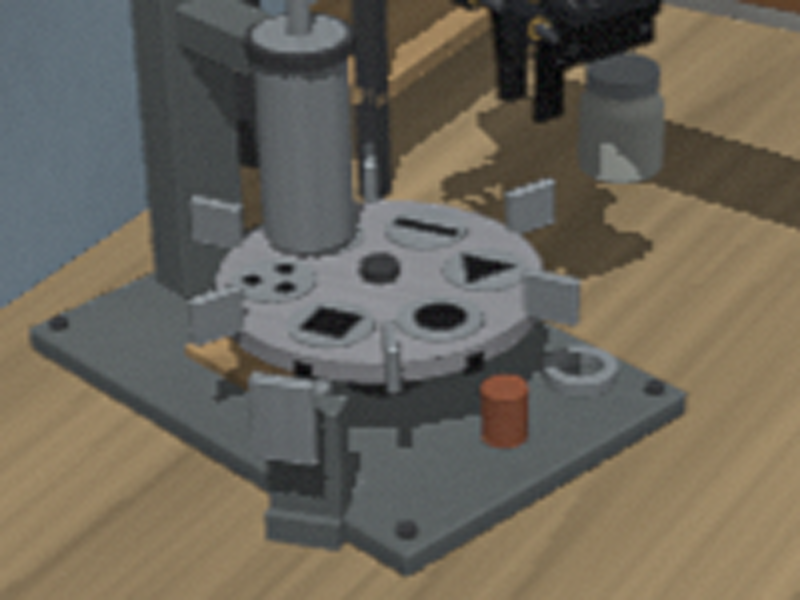

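Side view: the open fingers (crop ~510–545, 100) hang above the tab at crop (530,205), clear of the barrel. I'll descend to straddle it.

Emit:
arm_command(commands=[[35, [-0.002, 0.001, 0.015], [0, 0, 0]], [35, [-0.002, 0.001, 0.03], [0, 0, 0]], [35, [-0.002, 0.001, 0.045], [0, 0, 0]], [35, [-0.002, 0.001, 0.06], [0, 0, 0]], [35, [-0.002, 0.001, 0.075], [0, 0, 0]], [35, [-0.002, 0.001, 0.082], [0, 0, 0]], [35, [-0.002, 0.001, 0.082], [0, 0, 0]], [35, [-0.002, 0.001, 0.082], [0, 0, 0]], [35, [-0.002, 0.001, 0.082], [0, 0, 0]], [35, [-0.002, 0.001, 0.082], [0, 0, 0]]])

```text
time: 3.63
ee_pos: [0.5765, -0.1362, 0.1792]
eef_rot: [0.844, 0.537, 0.001, 0.0]
ft_force: [-0.4, -0.4, 0.6]
width: 0.0303
```

```bash
cat > arc.py <<'E'
from mv import *
import sys
p=np.load('p.npy')
# finger azimuth list: from a0 by steps, yaw along with tangential, limited
a0,step,n,ratio=map(float,sys.argv[1:5]) 
s=read_state(); R=Ro.from_quat(s['eef_rot']).as_matrix(); y0=np.degrees(np.arctan2(R[1,1],R[0,1]))
az0=np.degrees(np.arctan2(s['ee_pos'][1]-p[1],s['ee_pos'][0]-p[0]))%360
print('az now',az0,'r',np.hypot(*(s['ee_pos'][:2]-p[:2])))
if a0>0: az0=a0
L=[]
for i in range(1,11):
    d=-step*min(i,n); a=np.radians(az0+d)
    L.append(((p[0]+.127*np.cos(a),p[1]+.127*np.sin(a),.178),y0+d*ratio))
rows(35,L)
E
python3 arc.py 0 4 10 .85
python3 - <<'E'
from h import *
c=cam('side'); crop(c,200,150,400,300,4,'a2s.png')
E
```

```text
az now 245.20149099085108 r 0.12733502061831625
t 3.63 pos [ 0.5765 -0.1362  0.1792] yaz -25.1 zdir [ 0.002  0.    -1.   ] F [-0.4 -0.4  0.6] w 0.0303 q [-0.32  0.39  0.59  1.72 -0.24  1.11 -0.1 ]
[[35,[0.0006,-0.0089,0.0012],[0.001,-0.001,0.059]],[35,[0.0015,-0.0177,0.0012],[0.001,-0.001,0.119]],[35,[0.003,-0.0264,0.0012],[0.001,-0.001,0.178]],[35,[0.0051,-0.035,0.0012],[0.001,-0.001,0.237]],[35,[0.0078,-0.0435,0.0012],[0.001,-0.001,0.297]],[35,[0.0111,-0.0517,0.0012],[0.001,-0.001,0.356]],[35,[0.0149,-0.0597,0.0012],[0.001,-0.001,0.415]],[35,[0.0193,-0.0674,0.0012],[0.001,-0.001,0.475]],[35,[0.0242,-0.0748,0.0012],[0.001,-0.001,0.534]],[35,[0.0296,-0.0818,0.0012],[0.001,-0.001,0.593]]]
```

View pics/a2s.png

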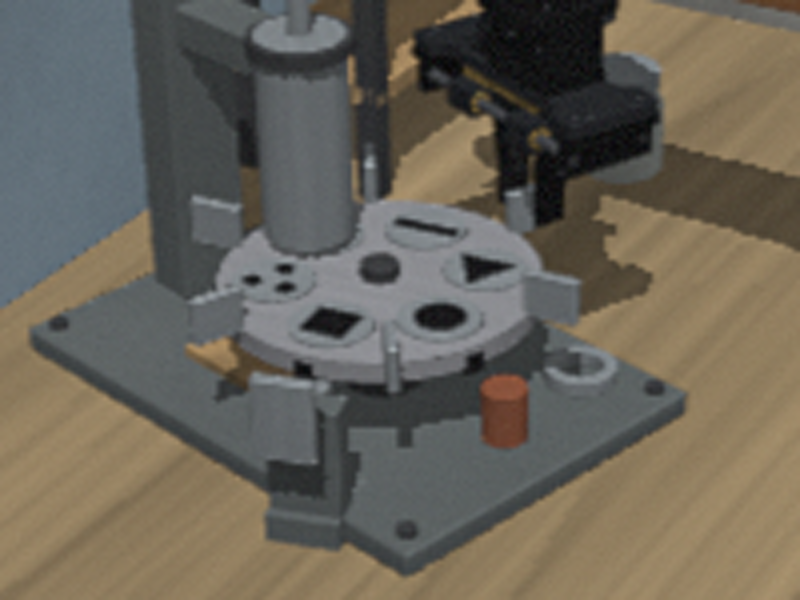

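The fingers straddle the tab (crop 520,205), one on each side. Now I'll push clockwise.

Emit:
arm_command(commands=[[35, [0.001, -0.009, 0.001], [0, 0, 0.059]], [35, [0.002, -0.018, 0.001], [0, 0, 0.119]], [35, [0.003, -0.026, 0.001], [0, 0, 0.178]], [35, [0.005, -0.035, 0.001], [0, 0, 0.237]], [35, [0.008, -0.044, 0.001], [0, 0, 0.297]], [35, [0.011, -0.052, 0.001], [0, 0, 0.356]], [35, [0.015, -0.06, 0.001], [0, 0, 0.415]], [35, [0.019, -0.067, 0.001], [0, 0, 0.475]], [35, [0.024, -0.075, 0.001], [0, 0, 0.534]], [35, [0.03, -0.082, 0.001], [0, 0, 0.593]]])

```text
time: 4.52
ee_pos: [0.5144, -0.0754, 0.1779]
eef_rot: [0.964, 0.264, 0.0, 0.001]
ft_force: [0.4, -5.7, -0.7]
width: 0.0309
```

```bash
python3 arc.py 205.2 4 10 .85
```

```text
az now 205.36354096519275 r 0.127913926583673
t 4.52 pos [ 0.5144 -0.0754  0.1779] yaz -59.3 zdir [ 0.001 -0.001 -1.   ] F [ 0.4 -5.7 -0.7] w 0.0309 q [-0.56  0.23  0.7   1.91 -0.17  1.06 -0.83]
[[35,[0.0021,-0.0091,-0.0001],[0.002,-0.0,0.059]],[35,[0.0039,-0.0178,-0.0001],[0.002,-0.001,0.119]],[35,[0.0062,-0.0263,-0.0002],[0.002,-0.001,0.178]],[35,[0.0092,-0.0347,-0.0002],[0.002,-0.001,0.237]],[35,[0.0127,-0.0428,-0.0002],[0.002,-0.001,0.297]],[35,[0.0168,-0.0506,-0.0002],[0.002,-0.001,0.356]],[35,[0.0214,-0.0582,-0.0002],[0.001,-0.001,0.415]],[35,[0.0266,-0.0654,-0.0002],[0.001,-0.001,0.475]],[35,[0.0322,-0.0723,-0.0002],[0.001,-0.001,0.534]],[35,[0.0383,-0.0787,-0.0002],[0.001,-0.001,0.593]]]
```

Emit:
arm_command(commands=[[35, [0.002, -0.009, 0], [0, 0, 0.059]], [35, [0.004, -0.018, 0], [0, 0, 0.119]], [35, [0.006, -0.026, 0], [0, 0, 0.178]], [35, [0.009, -0.035, 0], [0, 0, 0.237]], [35, [0.013, -0.043, 0], [0, 0, 0.297]], [35, [0.017, -0.051, 0], [0, 0, 0.356]], [35, [0.021, -0.058, 0], [0, 0, 0.415]], [35, [0.027, -0.065, 0], [0, 0, 0.475]], [35, [0.032, -0.072, 0], [0, 0, 0.534]], [35, [0.038, -0.079, 0], [0, 0, 0.593]]])

```text
time: 5.35
ee_pos: [0.5064, 0.0121, 0.1776]
eef_rot: [1.0, -0.029, 0.0, 0.0]
ft_force: [0.4, -4.4, -0.8]
width: 0.0303
```

```bash
python3 arc.py 165.2 3 7 .8
python3 - <<'E'
from fit import *
c=cam('top'); p=np.load('p.npy'); crop(c,230,60,450,300,2.4,'a3.png')
c=cam('side'); crop(c,200,150,400,300,4,'a3s.png')
E
```

```text
az now 165.1478263688759 r 0.12778054051378643
t 5.35 pos [0.5064 0.0121 0.1776] yaz -93.3 zdir [ 0.    -0.001 -1.   ] F [ 0.4 -4.4 -0.8] w 0.0303 q [-0.77  0.2   0.72  1.94 -0.15  1.06 -1.61]
[[35,[0.0022,-0.0062,-0.0004],[0.001,-0.0,0.042]],[35,[0.0041,-0.0126,-0.0004],[0.001,-0.0,0.084]],[35,[0.0062,-0.0189,-0.0004],[0.001,-0.0,0.126]],[35,[0.0087,-0.0251,-0.0004],[0.001,-0.0,0.168]],[35,[0.0115,-0.0311,-0.0004],[0.001,-0.0,0.209]],[35,[0.0147,-0.0369,-0.0004],[0.001,-0.0,0.251]],[35,[0.0181,-0.0426,-0.0004],[0.001,-0.0,0.293]],[35,[0.0181,-0.0426,-0.0004],[0.001,-0.0,0.293]],[35,[0.0181,-0.0426,-0.0004],[0.001,-0.0,0.293]],[35,[0.0181,-0.0426,-0.0004],[0.001,-0.0,0.293]]]
```

View pics/a3.png

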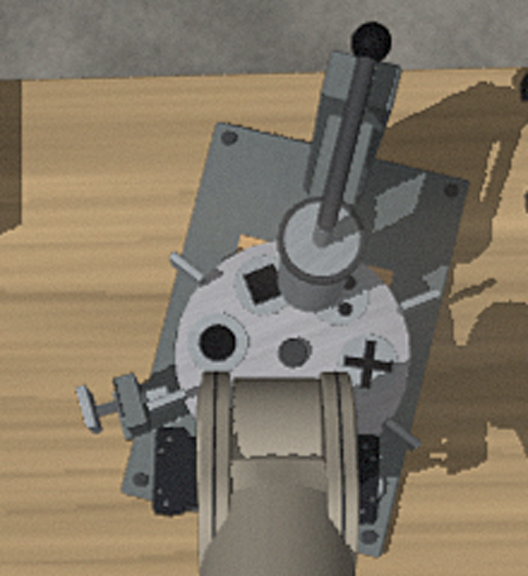

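View pics/a3s.png

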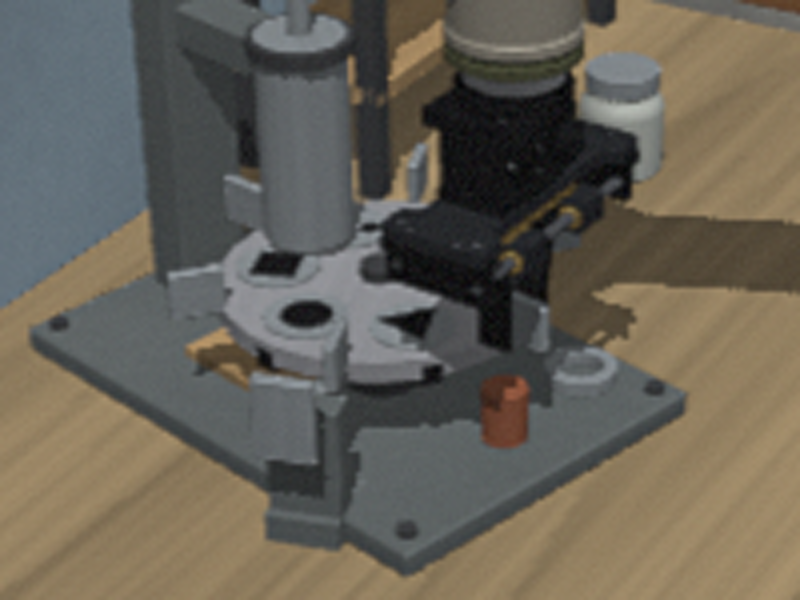

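Top view: the square is now at crop (263,284) and the round die at (219,342). The turn is about two thirds done, and nothing else has been disturbed.

```bash
python3 - <<'E'
from fit import *
c=cam('top'); p=np.load('p.npy')
for k,u,v in((0,263,284),(1,219,342),(4,368,363)):
    P=un(c,230+u/2.4-.5,60+v/2.4-.5,.103); print(np.degrees(np.arctan2(P[1]-p[1],P[0]-p[0])-p[2])-60*(k if k<3 else k-6), np.hypot(*(P[:2]-p[:2])))
E
```

```text
36.8073867795434 0.07325194527625373
34.67817303742471 0.07160164937594339
36.32127747465553 0.07104552653117088
```

```bash
python3 arc.py 165.2 3 10 .65
```

```text
az now 164.5407784456727 r 0.12784463625415032
t 5.5 pos [0.5067 0.0134 0.1776] yaz -92.9 zdir [ 0.001  0.    -1.   ] F [ 0.9  0.6 -0.3] w 0.0307 q [-0.77  0.2   0.72  1.94 -0.15  1.06 -1.6 ]
[[35,[0.0021,-0.0049,-0.0004],[-0.0,-0.001,0.034]],[35,[0.0039,-0.0112,-0.0004],[-0.0,-0.001,0.068]],[35,[0.0061,-0.0175,-0.0004],[-0.001,-0.001,0.102]],[35,[0.0087,-0.0237,-0.0004],[-0.001,-0.001,0.136]],[35,[0.0115,-0.0297,-0.0004],[-0.001,-0.001,0.17]],[35,[0.0147,-0.0355,-0.0004],[-0.001,-0.001,0.204]],[35,[0.0182,-0.0412,-0.0004],[-0.001,-0.001,0.238]],[35,[0.0219,-0.0467,-0.0004],[-0.001,-0.001,0.272]],[35,[0.0259,-0.052,-0.0004],[-0.001,-0.001,0.306]],[35,[0.0303,-0.057,-0.0004],[-0.001,-0.001,0.34]]]
```

Emit:
arm_command(commands=[[35, [0.002, -0.005, 0], [0, 0, 0.034]], [35, [0.004, -0.011, 0], [0, 0, 0.068]], [35, [0.006, -0.018, 0], [0, 0, 0.102]], [35, [0.009, -0.024, 0], [0, 0, 0.136]], [35, [0.0115, -0.03, 0], [0, 0, 0.17]], [35, [0.015, -0.0355, 0], [0, 0, 0.204]], [35, [0.018, -0.041, 0], [0, 0, 0.238]], [35, [0.022, -0.047, 0], [0, 0, 0.272]], [35, [0.026, -0.052, 0], [0, 0, 0.306]], [35, [0.03, -0.057, 0], [0, 0, 0.34]]])

```text
time: 6.33
ee_pos: [0.5386, 0.0676, 0.1769]
eef_rot: [0.981, -0.195, -0.001, 0.0]
ft_force: [-5.5, -1.5, -0.2]
width: 0.0308
```

```bash
python3 arc.py 135.2 1 4 .4
python3 - <<'E'
from fit import *
c=cam('top'); p=np.load('p.npy'); crop(c,230,60,450,300,2.4,'a4.png')
E
```

```text
az now 135.9968163553589 r 0.12700763356220018
t 6.33 pos [0.5386 0.0676 0.1769] yaz -112.5 zdir [-0.003 -0.    -1.   ] F [-5.5 -1.5 -0.2] w 0.0308 q [-0.84  0.3   0.73  1.85 -0.23  1.08 -1.98]
[[35,[0.0015,-0.0037,-0.0011],[0.001,0.003,0.007]],[35,[0.0024,-0.0057,-0.0011],[0.001,0.003,0.014]],[35,[0.0033,-0.0077,-0.0011],[0.001,0.003,0.021]],[35,[0.0043,-0.0097,-0.0011],[0.001,0.003,0.028]],[35,[0.0043,-0.0097,-0.0011],[0.001,0.003,0.028]],[35,[0.0043,-0.0097,-0.0011],[0.001,0.003,0.028]],[35,[0.0043,-0.0097,-0.0011],[0.001,0.003,0.028]],[35,[0.0043,-0.0097,-0.0011],[0.001,0.003,0.028]],[35,[0.0043,-0.0097,-0.0011],[0.001,0.003,0.028]],[35,[0.0043,-0.0097,-0.0011],[0.001,0.003,0.028]]]
```

View pics/a4.png

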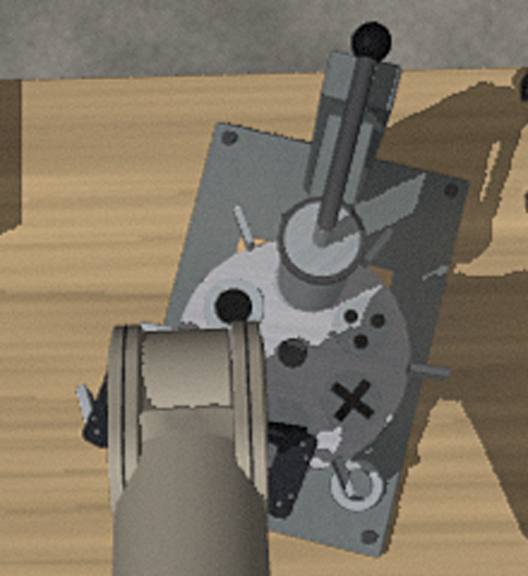

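Round die at crop (233,307), cross at (352,399). The body's corner overlaps the bolt handle in view, but it is about 39 mm above it.

```bash
cat > th.py <<'E'
from fit import *
import sys
c=cam('top'); p=np.load('p.npy')
for t in sys.argv[1:]:
    k,u,v=map(float,t.split(','))
    P=un(c,230+u/2.4-.5,60+v/2.4-.5,.103); d=np.degrees(np.arctan2(P[1]-p[1],P[0]-p[0])-p[2])-60*k; print((d+180)%360-180, np.hypot(*(P[:2]-p[:2])))
E
python3 th.py 1,233,307 4,352,399 5,364.5,327.5
```

```text
5.561018542218619 0.07299132960106638
5.351097555166632 0.07013217742710459
4.023067652612042 0.0720107777340553
```

Emit:
arm_command(commands=[[35, [0.0005, -0.002, 0], [0, 0, 0.004]], [35, [0.001, -0.004, 0], [0, 0, 0.008]], [35, [0.002, -0.006, 0], [0, 0, 0.012]], [35, [0.003, -0.008, 0], [0, 0, 0.016]], [35, [0.004, -0.01, 0], [0, 0, 0.02]], [35, [0.0045, -0.011, 0], [0, 0, 0.022]], [35, [0.0045, -0.011, 0], [0, 0, 0.022]], [35, [0.0045, -0.011, 0], [0, 0, 0.022]], [35, [0.0045, -0.011, 0], [0, 0, 0.022]], [35, [0.0045, -0.011, 0], [0, 0, 0.022]]])

```text
time: 7.27
ee_pos: [0.5481, 0.077, 0.1774]
eef_rot: [0.979, -0.206, 0.0, -0.0]
ft_force: [-1.4, -0.2, -0.9]
width: 0.0304
```

```bash
python3 arc.py 0 1 4 0
python3 - <<'E'
from fit import *
c=cam('top'); p=np.load('p.npy'); crop(c,230,60,450,300,2.4,'a5.png')
E
```

```text
az now 129.9567956813922 r 0.1273946263825986
t 7.27 pos [0.5481 0.077  0.1774] yaz -113.8 zdir [ 0.001  0.    -1.   ] F [-1.4 -0.2 -0.9] w 0.0304 q [-0.84  0.32  0.73  1.82 -0.24  1.08 -2.01]
[[35,[0.0014,-0.0018,-0.0006],[-0.001,-0.001,-0.0]],[35,[0.0024,-0.0038,-0.0006],[-0.001,-0.001,-0.0]],[35,[0.0035,-0.0057,-0.0006],[-0.001,-0.001,-0.0]],[35,[0.0046,-0.0076,-0.0006],[-0.001,-0.001,-0.0]],[35,[0.0046,-0.0076,-0.0006],[-0.001,-0.001,-0.0]],[35,[0.0046,-0.0076,-0.0006],[-0.001,-0.001,-0.0]],[35,[0.0046,-0.0076,-0.0006],[-0.001,-0.001,-0.0]],[35,[0.0046,-0.0076,-0.0006],[-0.001,-0.001,-0.0]],[35,[0.0046,-0.0076,-0.0006],[-0.001,-0.001,-0.0]],[35,[0.0046,-0.0076,-0.0006],[-0.001,-0.001,-0.0]]]
```

View pics/a5.png

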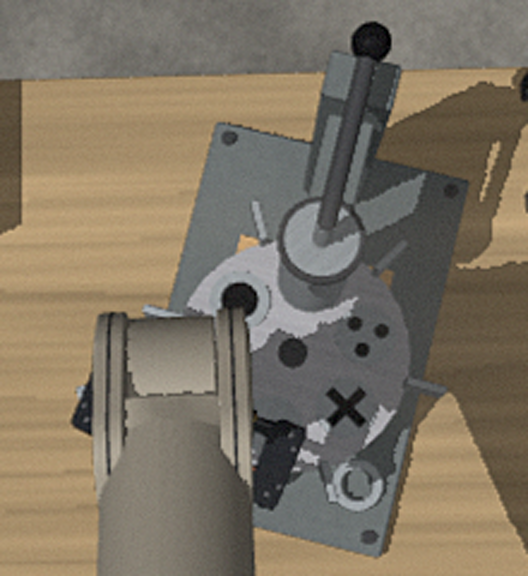

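```bash
python3 th.py 1,239.5,297 4,347,406 5,366,335; python3 - <<'E'
from mv import *
s,R=st()
P=s['ee_pos'].copy()
a=np.radians(129.96); t=np.array([-np.sin(a),np.cos(a),0]) # anticlockwise
Q=P+t*.008
rows(35,[(Q,-113.8),(Q+[0,0,.085],-113.8)])
E
```

```text
-3.2308281310192513 0.07498446614050437
-1.2715454214276178 0.07099690850087591
-1.8243448087038132 0.07112652240416245
t 7.37 pos [0.5481 0.0769 0.1774] yaz -113.8 zdir [ 0.001  0.    -1.   ] F [-0.6  0.2  0. ] w 0.0306 q [-0.84  0.32  0.73  1.82 -0.24  1.08 -2.01]
t 7.37 pos [0.5481 0.0769 0.1774] yaz -113.8 zdir [ 0.001  0.    -1.   ] F [-0.6  0.2  0. ] w 0.0306 q [-0.84  0.32  0.73  1.82 -0.24  1.08 -2.01]
[[35,[-0.0035,0.0072,-0.0],[-0.001,-0.001,0.0]],[35,[-0.0035,0.0071,-0.085],[-0.001,-0.001,0.0]]]
```

Emit:
arm_command(commands=[[35, [-0.001, 0.002, 0], [0, 0, 0]], [35, [-0.002, 0.004, 0], [0, 0, 0]], [35, [-0.003, 0.006, 0], [0, 0, 0]], [35, [-0.003, 0.006, 0], [0, 0, 0]], [35, [-0.003, 0.006, -0.01], [0, 0, 0]], [35, [-0.003, 0.006, -0.03], [0, 0, 0]], [35, [-0.003, 0.006, -0.05], [0, 0, 0]], [35, [-0.003, 0.006, -0.07], [0, 0, 0]], [35, [-0.003, 0.006, -0.08], [0, 0, 0]], [35, [-0.003, 0.006, -0.08], [0, 0, 0]]])

```text
time: 8.2
ee_pos: [0.5438, 0.0726, 0.2598]
eef_rot: [0.979, -0.206, 0.002, -0.001]
ft_force: [0.1, 0.1, -0.5]
width: 0.0304
```

```bash
python3 - <<'E'
from mv import *
p=np.load('p.npy'); b=p[2]+2*np.pi/3
u=np.array([np.cos(b),np.sin(b),0]); 
for r in (.26,): 
    Q=np.array([p[0],p[1],0])+u*r+[0,0,.26]; print(np.degrees(b),Q)
    rows(0,[(Q,np.degrees(b)-180)])
E
```

```text
105.19088176953368 [0.56181097 0.23026846 0.26      ]
t 8.2 pos [0.5438 0.0726 0.2598] yaz -113.8 zdir [ 0.004  0.002 -1.   ] F [ 0.1  0.1 -0.5] w 0.0304 q [-0.88  0.21  0.76  1.75 -0.16  1.24 -2.06]
[[0,[-0.0471,-0.1515,0.0002],[-0.002,-0.004,-0.68]]]
```

Emit:
arm_command(commands=[[0, [-0.006, -0.019, 0], [0, 0, -0.085]], [0, [-0.012, -0.038, 0], [0, 0, -0.17]], [0, [-0.018, -0.057, 0], [0, 0, -0.255]], [0, [-0.024, -0.076, 0], [0, 0, -0.34]], [0, [-0.029, -0.095, 0], [0, 0, -0.425]], [0, [-0.035, -0.114, 0], [0, 0, -0.51]], [0, [-0.041, -0.133, 0], [0, 0, -0.595]], [0, [-0.047, -0.151, 0], [0, 0, -0.68]], [0, [-0.047, -0.151, 0], [0, 0, -0.68]], [0, [-0.047, -0.151, 0], [0, 0, -0.68]]])

```text
time: 9.03
ee_pos: [0.5601, 0.2305, 0.2559]
eef_rot: [0.991, 0.133, -0.001, 0.0]
ft_force: [0.5, -0.4, -0.8]
width: 0.0004
```

```bash
python3 - <<'E'
from fit import *
c=cam('top'); crop(c,230,60,450,300,2.4,'a6.png')
c=cam('side'); crop(c,160,120,400,300,3.3,'a6s.png')
E
```

```text
(no output)
```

View pics/a6.png

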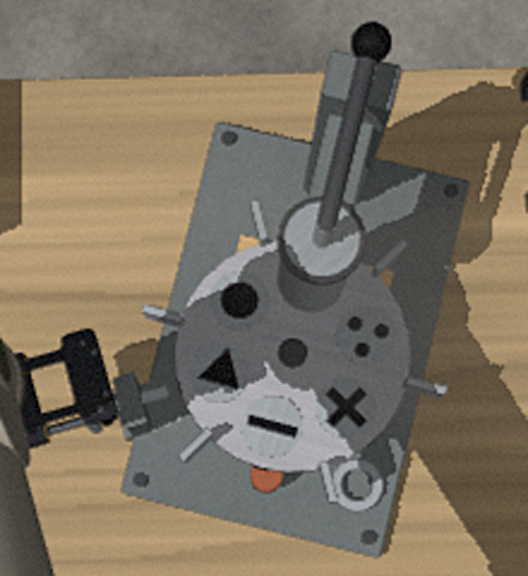

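View pics/a6s.png

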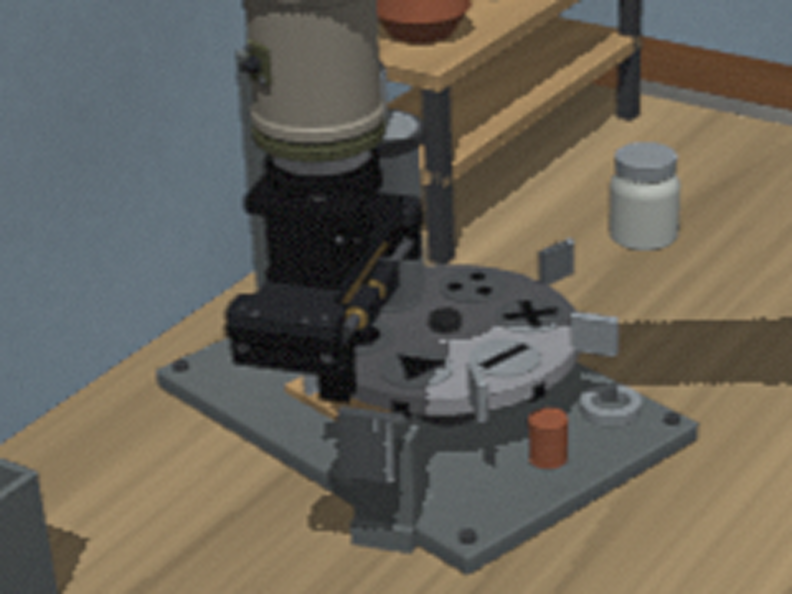

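Clear top view: round (239,300), slot centre (272,426), cross (347,407), triangle about (221,371). In the top view the gripper hides the handle.

```bash
python3 th.py 1,239,300 3,272,426 4,347,407 5,367,335;python3 - <<'E'
from fit import *
from scipy.optimize import least_squares
c=cam('top'); p=np.load('p.npy'); q=lambda u,v:(230+u/2.4-.5,60+v/2.4-.5)
for th in(0,-2):
  pp=p.copy();pp[3]=np.radians(th); print(th,[((pr(c,die(pp,k))[0]-[230,60]+.5)*2.4).round(1) for k in(1,3,4)])
im=c['pixels'][60:300,230:450,::-1]; im=cv2.resize(im,None,fx=6,fy=6,interpolation=cv2.INTER_CUBIC)[500:1300,300:1000]
pp=p.copy();pp[3]=0
for k in range(6):
    x=(pr(c,die(pp,k))[0]-[230,60]+.5)*6-[300,500]; cv2.drawMarker(im,tuple(int(v) for v in x),(0,0,255),0,14,1)
    x=(pr(c,die(pp,k+.5,.127,.13))[0]-[230,60]+.5)*6-[300,500]; cv2.drawMarker(im,tuple(int(v) for v in x),(0,255,0),0,14,1)
cv2.imwrite('pics/a7.png',cv2.resize(im,(525,600)))
E
```

```text
-1.3998072961290404 0.07321857381090768
-2.8433650429163606 0.07219143554103837
-1.814792072161481 0.07166616950787404
-2.0136378117621803 0.0720432497665433
0 [array([238.6, 302.2]), array([275.7, 426.8]), array([348.9, 405.5])]
-2 [array([240.5, 300.3]), array([273.1, 426.1]), array([347.1, 407.4])]
```

View pics/a7.png

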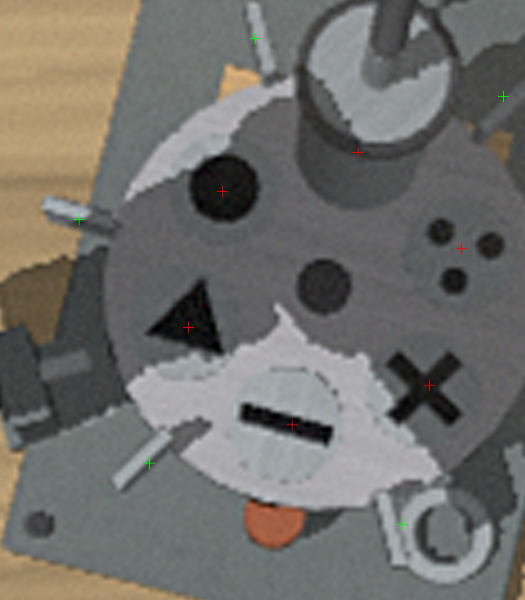

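The turret is about −2° (2.5 mm) from exact, within tolerance. Next I lower the closed fingers outside the handle.

```bash
cat > b.py <<'E'
from mv import *
import sys
p=np.load('p.npy'); b=p[2]+2*np.pi/3
u=np.array([np.cos(b),np.sin(b),0]); H=np.array([p[0],p[1],0])
s=read_state(); d=s['ee_pos']-H; print('r',d@u,'lat',np.cross(u,d)[2])
rows(0,[(H+u*float(r)+[0,0,float(z)],np.degrees(b)-180) for r,z in (t.split(',') for t in sys.argv[1:])])
E
python3 b.py .26,.18
```

```text
r 0.2584934761679701 lat 0.0015516118668386925
t 9.23 pos [0.5607 0.2284 0.257 ] yaz -75.0 zdir [-0. -0. -1.] F [-0.2 -0.5  0.4] w 0.0008 q [-0.93  0.34  0.58  1.59 -0.19  1.27 -1.62]
[[0,[0.0016,-0.0015,0.077],[0.0,0.0,-0.003]]]
```

Emit:
arm_command(commands=[[0, [0.0015, -0.001, 0.015], [0, 0, 0]], [0, [0.0015, -0.001, 0.03], [0, 0, 0]], [0, [0.0015, -0.001, 0.045], [0, 0, 0]], [0, [0.0015, -0.001, 0.06], [0, 0, 0]], [0, [0.0015, -0.001, 0.075], [0, 0, 0]], [0, [0.0015, -0.001, 0.079], [0, 0, 0]], [0, [0.0015, -0.001, 0.079], [0, 0, 0]], [0, [0.0015, -0.001, 0.079], [0, 0, 0]], [0, [0.0015, -0.001, 0.079], [0, 0, 0]], [0, [0.0015, -0.001, 0.079], [0, 0, 0]]])

```text
time: 10.07
ee_pos: [0.5623, 0.2311, 0.1793]
eef_rot: [0.991, 0.132, 0.001, -0.0]
ft_force: [0.6, -0.1, 0.2]
width: 0.0009
```

```bash
python3 b.py .23,.178 .215,.178 .196,.178; python3 - <<'E'
from h import *
c=cam('side'); crop(c,160,120,400,300,3.3,'b1s.png')
c=cam('top'); crop(c,230,60,450,300,2.4,'b1.png')
E
```

```text
r 0.26067683776441 lat -0.0006711158260042649
t 10.07 pos [0.5623 0.2311 0.1793] yaz -74.8 zdir [ 0.001  0.001 -1.   ] F [ 0.6 -0.1  0.2] w 0.0009 q [-0.91  0.42  0.56  1.67 -0.24  1.12 -1.59]
[[0,[-0.0007,0.0307,0.0013],[-0.001,-0.002,-0.001]],[0,[-0.0006,0.0457,0.0013],[-0.001,-0.002,-0.001]],[0,[-0.0006,0.0647,0.0013],[-0.001,-0.002,-0.001]]]
```

View pics/b1s.png

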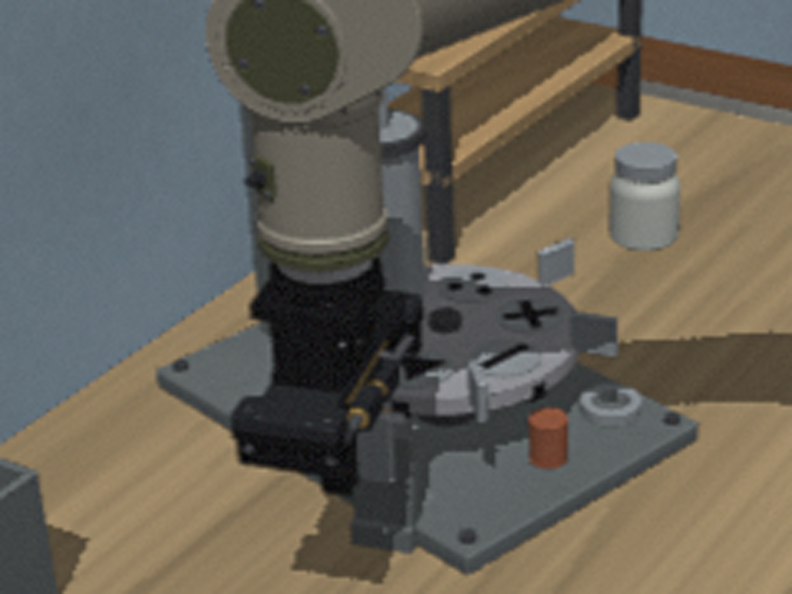

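View pics/b1.png

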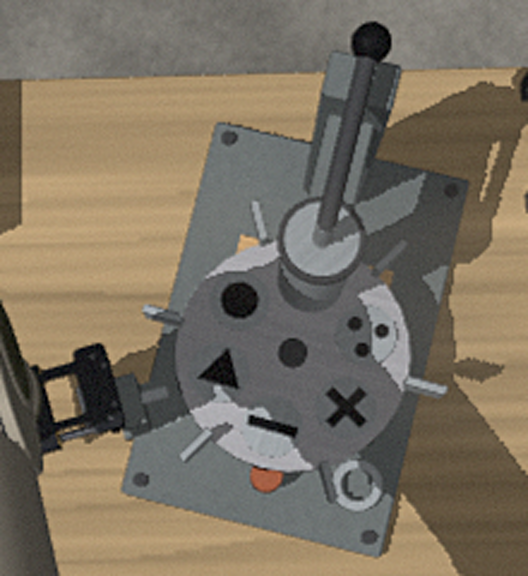

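The fingertips (crop ~340,480 in the side view) are down in front of the handle, and the turret has not moved. I'll push in slowly.

Emit:
arm_command(commands=[[0, [0, 0.007, 0.001], [0, 0, 0]], [0, [0, 0.014, 0.001], [0, 0, 0]], [0, [0, 0.021, 0.001], [0, 0, 0]], [0, [0, 0.028, 0.001], [0, 0, 0]], [0, [0, 0.034, 0.001], [0, 0, 0]], [0, [0, 0.039, 0.001], [0, 0, 0]], [0, [0, 0.044, 0.001], [0, 0, 0]], [0, [0, 0.048, 0.001], [0, 0, 0]], [0, [0, 0.052, 0.001], [0, 0, 0]], [0, [0, 0.055, 0.001], [0, 0, 0]]])

```text
time: 11.0
ee_pos: [0.5761, 0.1782, 0.1773]
eef_rot: [0.991, 0.132, -0.0, -0.0]
ft_force: [-1.2, 3.3, 0.5]
width: 0.0003
```

```bash
python3 b.py .2,.178 .196,.178
```

```text
r 0.2059693898442813 lat -0.00015488561749658208
t 11.0 pos [0.5761 0.1782 0.1773] yaz -74.8 zdir [-0.     0.001 -1.   ] F [-1.2  3.3  0.5] w 0.0003 q [-0.83  0.41  0.57  1.69 -0.24  1.12 -1.49]
[[0,[-0.0002,0.006,-0.0007],[-0.001,0.0,0.0]],[0,[-0.0002,0.01,-0.0008],[-0.001,0.0,0.0]]]
```

Emit:
arm_command(commands=[[0, [0, 0.001, 0], [0, 0, 0]], [0, [0, 0.002, 0], [0, 0, 0]], [0, [0, 0.003, 0], [0, 0, 0]], [0, [0, 0.004, 0], [0, 0, 0]], [0, [0, 0.005, 0], [0, 0, 0]], [0, [0, 0.006, 0], [0, 0, 0]], [0, [0, 0.007, 0], [0, 0, 0]], [0, [0, 0.008, 0], [0, 0, 0]], [0, [0, 0.008, 0], [0, 0, 0]], [0, [0, 0.008, 0], [0, 0, 0]]])

```text
time: 11.83
ee_pos: [0.5783, 0.1699, 0.1772]
eef_rot: [0.991, 0.132, -0.0, 0.0]
ft_force: [-1.2, 1.3, 0.1]
width: 0.0008
```

```bash
python3 b.py .196,.178
```

```text
r 0.1974519708431406 lat -0.00012963881008132283
t 11.83 pos [0.5783 0.1699 0.1772] yaz -74.8 zdir [ 0. -0. -1.] F [-1.2  1.3  0.1] w 0.0008 q [-0.82  0.41  0.58  1.69 -0.25  1.12 -1.48]
[[0,[-0.0001,0.0015,-0.0008],[0.0,0.0,-0.001]]]
```

Not yet at the stop, so I'll push further in 1 mm increments.

Emit:
arm_command(commands=[[0, [0, 0.001, 0], [0, 0, 0]], [0, [0, 0.002, 0], [0, 0, 0]], [0, [0, 0.002, 0], [0, 0, 0]], [0, [0, 0.003, 0], [0, 0, 0]], [0, [0, 0.003, 0], [0, 0, 0]], [0, [0, 0.003, 0], [0, 0, 0]], [0, [0, 0.003, 0], [0, 0, 0]], [0, [0, 0.003, 0], [0, 0, 0]], [0, [0, 0.003, 0], [0, 0, 0]], [0, [0, 0.003, 0], [0, 0, 0]]])

```text
time: 12.67
ee_pos: [0.5789, 0.1678, 0.1772]
eef_rot: [0.991, 0.132, -0.0, -0.0]
ft_force: [-3.9, 4.7, 0.5]
width: 0.0002
```

```bash
python3 b.py .196,.178
```

```text
r 0.1951822870764515 lat -0.000131827994299831
t 12.67 pos [0.5789 0.1678 0.1772] yaz -74.8 zdir [-0.     0.001 -1.   ] F [-3.9  4.7  0.5] w 0.0002 q [-0.82  0.41  0.58  1.69 -0.25  1.12 -1.47]
[[0,[-0.0001,-0.0008,-0.0008],[-0.001,0.0,0.0]]]
```

Emit:
arm_command(commands=[[0, [0, 0.001, 0], [0, 0, 0]], [0, [0, 0.002, 0], [0, 0, 0]], [0, [0, 0.003, 0], [0, 0, 0]], [0, [0, 0.003, 0], [0, 0, 0]], [0, [0, 0.003, 0], [0, 0, 0]], [0, [0, 0.003, 0], [0, 0, 0]], [0, [0, 0.003, 0], [0, 0, 0]], [0, [0, 0.003, 0], [0, 0, 0]], [0, [0, 0.003, 0], [0, 0, 0]], [0, [0, 0.003, 0], [0, 0, 0]]])

```text
time: 13.5
ee_pos: [0.579, 0.1674, 0.1772]
eef_rot: [0.991, 0.133, -0.0, -0.002]
ft_force: [-5.5, 11.2, 2.2]
width: 0.0006
```

```bash
python3 b.py .196,.178
```

```text
r 0.19479947974549566 lat -0.00013152242946553455
t 13.5 pos [0.579  0.1674 0.1772] yaz -74.7 zdir [-0.001  0.003 -1.   ] F [-5.5 11.2  2.2] w 0.0006 q [-0.81  0.41  0.58  1.69 -0.25  1.12 -1.47]
[[0,[-0.0001,-0.0012,-0.0007],[-0.004,0.0,0.002]]]
```

The end stop is reached: 12.5 N, and only 0.4 mm of the 3 mm was made. Back off and lift.

Emit:
arm_command(commands=[[0, [0, -0.005, 0], [0, 0, 0]], [0, [0, -0.015, 0], [0, 0, 0]], [0, [0, -0.03, 0], [0, 0, 0]], [0, [0, -0.045, 0], [0, 0, 0]], [0, [0, -0.05, 0], [0, 0, 0]], [0, [0, -0.05, -0.02], [0, 0, 0]], [0, [0, -0.05, -0.05], [0, 0, 0]], [0, [0, -0.05, -0.08], [0, 0, 0]], [0, [0, -0.05, -0.1], [0, 0, 0]], [0, [0, -0.05, -0.1], [0, 0, 0]]])

```text
time: 14.33
ee_pos: [0.5687, 0.2122, 0.282]
eef_rot: [0.991, 0.131, 0.003, -0.001]
ft_force: [1.4, -0.5, 1.1]
width: 0.0002
```

Emit:
arm_command(commands=[[0, [0, -0.02, 0], [0, 0, 0]], [0, [0, -0.045, 0], [0, 0, 0]], [0, [0, -0.07, 0], [0, 0, 0]], [0, [0, -0.095, 0], [0, 0, 0]], [0, [0, -0.12, 0], [0, 0, 0]], [0, [0, -0.14, 0], [0, 0, 0]], [0, [0, -0.15, 0], [0, 0, 0]], [0, [0, -0.15, 0], [0, 0, 0]], [0, [0, -0.15, 0], [0, 0, 0]], [0, [0, -0.15, 0], [0, 0, 0]]])

```text
time: 15.17
ee_pos: [0.5285, 0.3553, 0.2773]
eef_rot: [0.991, 0.131, 0.0, 0.0]
ft_force: [0.7, 0.1, 0.2]
width: 0.0002
```

```bash
python3 - <<'E'
from mv import *
st(); c=cam('top'); p=np.load('p.npy'); p[3]=0; a=2*np.pi/3
pts=[die(p,k) for k in range(6)]+[W(p,r*np.cos(a),r*np.sin(a),.138) for r in(.182,.207)]
cv2.imwrite('pics/full.png',c['pixels'][:,:,::-1])
crop(c,230,90,430,300,2.8,'e1.png',pr(c,pts))
E
```

```text
t 15.17 pos [0.5285 0.3553 0.2773] yaz -75.0 zdir [ 0.001 -0.001 -1.   ] F [0.7 0.1 0.2] w 0.0002 q [-1.06  0.39  0.53  1.47 -0.2   1.33 -1.83]
```

View pics/e1.png

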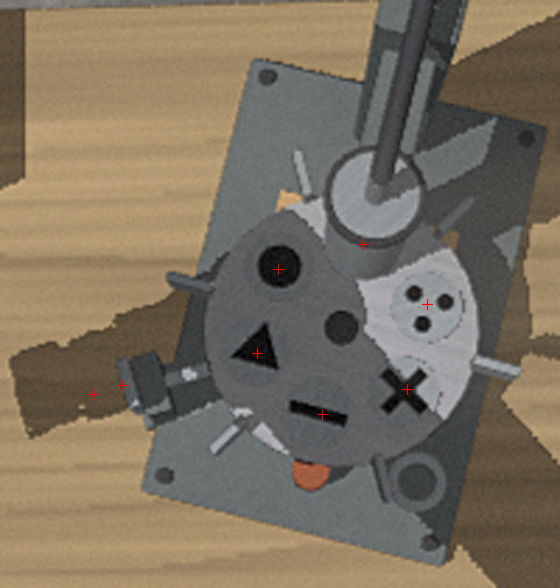

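View pics/full.png

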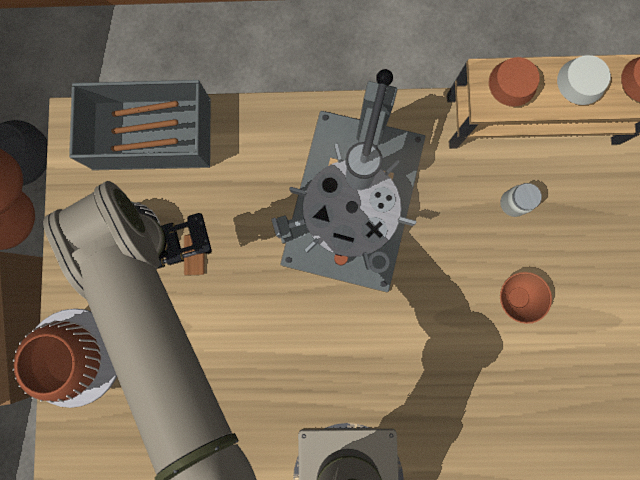

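The handle's outer face (crop ~122,385) sits on the predicted home mark. The dies sit within about 2° of their marks, and the ring, foot, jar and bowl are in place.

```bash
python3 -c "
from bench import *
print(close_job())"
```

```text
the job is handed in; nothing more can be done
None
```

I turned the turret about 110° clockwise until the square die sat under the barrel, then pushed the locking bolt home. The job is handed in at about 15 s of the 64 s allowed; it reports no verdict.

- **Turret:** I straddled one tab with the part-open fingers and pushed it round. The turret ended about 2° past exact, roughly 2.5 mm at the die against the 8 mm limit. Individual die readings ranged from −1.3° to −2.8°, so the estimate is good to about a degree. It did not visibly move while the bolt was pushed.
- **Bolt:** I pushed the handle with closed fingers until it stopped moving at about 12.5 N. In the last picture the handle's outer face sits on its calculated home position.
- **Bystanders:** The ring, foot, jar and bowl look undisturbed in the last top view. The arm hid the pot, the spatula and part of the rib there, so I could not check those by eye. No contact forces appeared on moves near them.
- **Arm:** It stands clear of everything, with the fingertips about 0.2 m above the table.

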